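# Put the seasonings away in their wooden stands

## Task

Put the seasonings away in their pale wooden stands: the pepper mill in the round dish, the salt shaker in the square dish, and the two spice jars that stand about on the worktop (not the ones kept in the corner behind the kettle) in the long tray, one in each compartment. Each must stand upright on the floor of its stand, inside the rim, and be let go. Leave everything else where it is.

Things in the scene. Friction and masses are not known exactly. Their poses are not given: they have to be found in the camera images.
- pepper_mill: Dark brown wooden pepper mill, upright, 170 mm tall, about 0.18 kg. Body up to 58 mm across, 122 mm high; then a ball-shaped head 49 mm across from 123 to 159 mm above the foot, and a metal knob up to 170 mm. All rigid. Can be gripped round the head, at 141 mm (lower down, the knob may meet the gripper's palm). Origin: centre of its underside, z up along its axis.
- salt_shaker: Small clear and grey salt shaker with a dull metal cap, upright, 90 mm tall, 0.1 kg or so. Round, body 44 mm across up to 70 mm above its foot (can be gripped at about 62 mm), cap 34 mm across. Origin: centre of its underside, z up along its axis.
- spice_jar_1: Glass spice jar with a green screw cap, upright, out on the worktop (not one of those behind the kettle), 106 mm tall, 0.11 kg or so. Round, body 44 mm across, cap 46 mm across from 85 to 106 mm above the foot (can be gripped at about 80 mm). Origin: centre of its underside, z up along its axis.
- spice_jar_2: A second spice jar of the same shape and size (106 mm tall, 44 to 46 mm across, 0.11 kg or so, can be gripped at about 80 mm); either jar may go in either compartment. Origin: centre of its underside, z up along its axis.
- round_dish: Round pale wooden dish for the pepper mill: outside diameter 96 mm, inside diameter 84 mm. Floor 6 mm thick, rim 18 mm high above the worktop. Fixed. Origin: centre of its underside, z up.
- square_dish: Square pale wooden dish for the salt shaker: outside 82 x 82 mm, inside 70 x 70 mm, sides along its x and y. Floor 6 mm thick, rim 18 mm high above the worktop. Fixed. Origin: centre of its underside, z up.
- long_tray: Oblong pale wooden tray for the spice jars: outside 82 mm along its x and 162 mm along its y. A 10 mm wide cross wall as high as the rim makes two compartments, each 70 mm square inside, centred at y = +40 and -40 mm in the tray's frame. Floor 6 mm thick, rim 18 mm high above the worktop. Fixed. Origin: centre of its underside, z up.
- jam_jar: Jam jar with a yellow lid, 71 mm across, 110 mm tall, not part of the job: leave alone. Origin: centre of its underside, z up along its axis.

How it is judged (in metres and radians):
At the end, for the whole second after the job is handed in: Mill within 18 mm of the round dish's centre, salt within 22 mm of the square dish's, one jar in each tray compartment (18 mm along each axis); all under 10 mm above the worktop, upright (0.13 rad), at rest, released. Jam jar upright, within 30 mm of its start (horizontal distance between pepper_mill and round_dish below 0.018 m and horizontal distance between salt_shaker and square_dish below 0.022 m and ((y of spice_jar_1 in the frame of long_tray between 0.022 and 0.058 m and x of spice_jar_1 in the frame of long_tray between -0.018 and 0.018 m and y of spice_jar_2 in the frame of long_tray between -0.058 and -0.022 m and x of spice_jar_2 in the frame of long_tray between -0.018 and 0.018 m) or (y of spice_jar_1 in the frame of long_tray between -0.058 and -0.022 m and x of spice_jar_1 in the frame of long_tray between -0.018 and 0.018 m and y of spice_jar_2 in the frame of long_tray between 0.022 and 0.058 m and x of spice_jar_2 in the frame of long_tray between -0.018 and 0.018 m)) and height (world z) of each of pepper_mill, salt_shaker, spice_jar_1, spice_jar_2 below 0.01 m and angle between each of pepper_mill, salt_shaker, spice_jar_1, spice_jar_2's own z axis and vertical below 0.13 rad and linear speed of each of pepper_mill, salt_shaker, spice_jar_1, spice_jar_2 below 0.02 m/s and contact force between each of pepper_mill, salt_shaker, spice_jar_1, spice_jar_2 and the fingers below 0.1 N and distance of jam_jar from where it was at the start of the episode below 0.03 m and angle between jam_jar's own z axis and vertical below 0.2 rad); the robot touches nothing.
It fails at once if the jam jar is shifted by more than 30 mm or tipped (distance of jam_jar from where it was at the start of the episode above 0.03 m or angle between jam_jar's own z axis and vertical above 0.2 rad).
It also fails if it takes over 104 s, if anything falls off the work surface, if the arm or the gripper's body presses on something with over 40 N, if the wrist force passes 120 N, or if a joint passes its speed limit or range.

## Robot

A 7-joint arm with a two-finger parallel gripper is mounted at the origin on a cart in front of the work surface, level with it; the furniture and walls round the work are solid. World frame = base frame: x ahead of the robot, y to its left, z up, the work surface at z = 0. Lengths are in mm, angles in rad, forces in N, time in s.
With the tool pointing down it reaches from about 350 to 900 mm from the base axis. Payload 8.1 kg.
Tool frame: the origin (TCP) lies at the very end of the fingers, on their centre line; the grasp point (between the pads) lies 19 mm behind it; z points along the fingers, y is the line along which they close (so a half turn about z gives the same grasp; the last joint's range is limited). The gripper opens to 85 mm and grips with 20 to 120 N. Pads are 22 mm wide; open, the fingers measure 114 mm over their backs; the gripper's body (76 mm by 85 mm) begins 54 mm behind the grasp point. The pads swing forward as they close: fully open they stand 13 mm farther back than shut.
Start: joints at [-1.237, 0.434, 0.025, 1.573, -0.012, 1.134, -0.075], TCP at [264.429, 566.32, 231.323] pointing down, gripper open.
Joint ranges: [-2.62, 2.62], [-0.44, 2.09], [-1.27, 1.32], [0.08, 2.57], [-1.32, 4.46], [0.12, 2], [-2.74, 2.74]. Speed limits (rad/s): [2.22, 2.22, 3.01, 3.01, 3.14, 3.14, 3.14].

## Interface

Orientations are given as a rotation vector (axis times angle).
In Python, from station import robot, read_camera, camera_info gives the robot as it stands (robot), with the cameras as plain functions.
- The arm moves only by the tool drive_effector, called after ">>>" in YAML: its name, and indented under it one key for each argument. Schema: {"type":"object","properties":{"offsets":{"type":"array","items":{"type":"object","properties":{"pos":{"type":"array","items":{"type":"number"},"minItems":3,"maxItems":3},"r":{"type":"array","items":{"type":"number"},"minItems":3,"maxItems":3}},"additionalProperties":false},"minItems":1,"maxItems":12},"aperture":{"type":"number"},"force":{"type":"number"},"only":{"type":"string"},"quiet":{"type":"boolean"},"lines":{"type":"string"}},"required":["offsets"],"additionalProperties":false}. offsets is a list of rows, 1 to 12 of them, each an object with the fields pos (a list: dx, dy, dz in shares of the most that a row can go, 1 being 62.5 mm), r (a list: a rotation vector rx, ry, rz in units of 0.25 rad); a field left out counts as zero; each row shifts and turns the commanded pose from where the row before left it, along the tool's axes as they then stand; what a row does not reach is not made up. A row lasts 1/8 s, in which the tool goes at most 62.5 mm and 0.188 rad, less where a joint would pass 70% of its speed; a pose out of reach is approached as far as the arm can. aperture is the finger opening in mm, set as the call begins (left out keeps the last). The fingers move at their own pace and stop on an object; force is the grip in N (left out, the last holds). Time passes only in rows, so rows that do not move let the fingers close. The tool returns the time, the measured TCP pose, the force, the opening and the grip force at its end. only (a regular expression) keeps the lines of the reply that match it, lines (a string "A,B") keeps lines A to B, and quiet returns only ok. Input that does not fit is refused with a message, and nothing moves.
- robot.get_state(): the state, without advancing time (a new reading comes with each control period).
- read_camera(name): name is "scene" or "side" or "wrist"; returns the picture (400x640x3 uint8, red, green, blue); there is no depth.
- camera_info(name): a dict with "camera_matrix" (3x3 intrinsics, pixels), "xyz" and "attitude" of the camera in the world. Camera axes: x right, y up, looking along -z (the intrinsics and any distortion apply to the point x, -y, -z); pixel columns grow to the right and rows downward; lengths in mm; the calibration is good to about 2 mm. A picture is of the moment at which its call begins: read the wrist's pose just before it. camera_info takes no time and is no camera call; for the wrist camera it gives the pose at the moment of the call.
- robot.finish_job(): hands the job in; it is judged then, once.
The state is a dict: "clock": time; "qpos": joint angles; "qd": joint speeds; "effort": joint torques, N m; "tcp_pos": TCP position; "ee_rot": TCP orientation; "contact_force": force on the tool from outside, world axes, zero at the start; "wrist_torque": the same for the moment, N m; "gripper_width": finger opening in mm; "grip_force": force on a finger pad.
Only numpy, scipy, OpenCV 4.12 (cv2) and the standard library are available. Lean on these libraries where they do the work, as an engineer would, in place of code of your own. Each camera call takes 0.05 s, during which the arm holds its last target. There are 200 camera calls.

## Working session

There is one attempt and no reset: what is moved stays moved. The work goes in short steps, Python scripts to look and compute and a tool call to move; the robot and the scene stay as the last step left them, time stands still between calls to the robot, and variables do not carry over. Pictures are saved under pics/ and viewed, at most 14 in all, crops included, and the job is handed in when it is done.

```bash
mkdir -p pics; ls; cat > h.py <<'E'
import numpy as np, cv2
from scipy.spatial.transform import Rotation as R
from station import robot, read_camera, camera_info
def snap(cam,name):
    i=camera_info(cam); im=read_camera(cam)
    cv2.imwrite(f'pics/{name}.png',im[:,:,::-1]); return i,im
E
python3 - <<'E'
from h import *
for c in ('scene','side','wrist'):
    i,im=snap(c,c+'0'); print(c,i)
print(robot.get_state())
E
```

```text
pics
station.py
scene {'camera_matrix': array([[368.52012208,   0.        , 324.34708888],
       [  0.        , 368.52012208, 201.25357187],
       [  0.        ,   0.        ,   1.        ]]), 'xyz': array([  7.34411367, 574.09360085, 630.53156446]), 'attitude': array([ 0.43227113, -0.92754388, -2.14117486])}
side {'camera_matrix': array([[389.21066788,   0.        , 318.08203685],
       [  0.        , 389.21066788, 197.57768488],
       [  0.        ,   0.        ,   1.        ]]), 'xyz': array([407.58810393, 935.23682634, 640.44503758]), 'attitude': array([ 0.06894661, -1.33553212, -2.70905882])}
wrist {'camera_matrix': array([[282.97570024,   0.        , 317.90226411],
       [  0.        , 282.97570024, 204.74390299],
       [  0.        ,   0.        ,   1.        ]]), 'xyz': array([189.367253  , 601.12696622, 373.26608081]), 'attitude': array([-0.2891004 , -0.18298591,  1.1238975 ])}
{'clock': 0.15, 'qpos': array([-1.23663001,  0.43505175,  0.02496472,  1.57387337, -0.01159101,
        1.13401009, -0.07510105]), 'qd': array([-0.00067206, -0.00130164,  0.00106774, -0.0039483 , -0.00096383,
       -0.0012471 ,  0.00059468]), 'effort': array([ 2.22147719e-03, -6.70879984e+01,  1.02620434e+00, -3.16452634e+01,
        1.56124716e-02,  9.03301989e-03,  2.00428661e-05]), 'tcp_pos': array([264.26085413, 565.96378456, 230.71878869]), 'ee_rot': array([-6.80686295e-01, -3.06681275e+00,  1.86704619e-03]), 'contact_force': array([-0.18407322,  1.01284319,  0.50468356]), 'wrist_torque': array([ 0.01223211, -0.02388674, -0.01799875]), 'grip_force': 0.0, 'gripper_width': 85.23674548860474}
```

View pics/scene0.png

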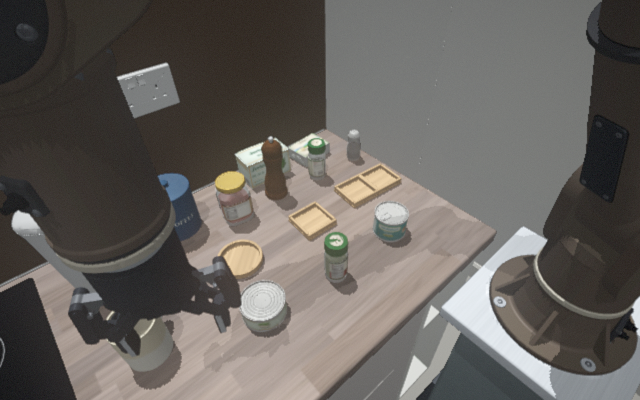

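View pics/side0.png

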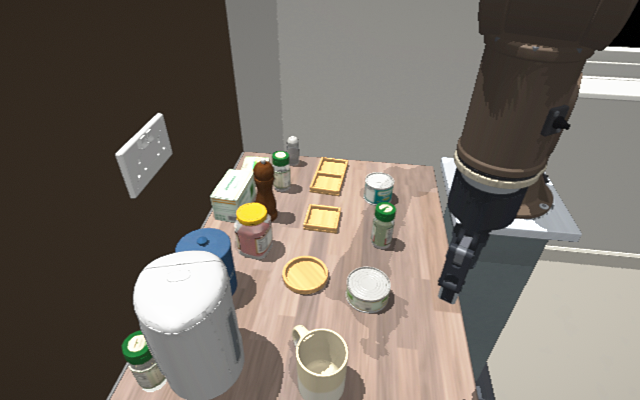

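View pics/wrist0.png

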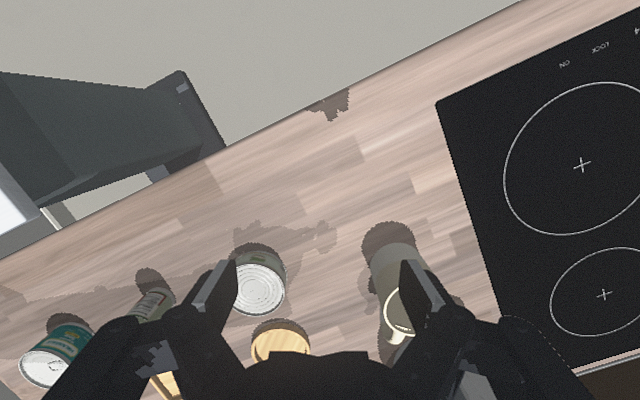

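Scene picture: mill (275,165), front jar (336,258), back jar (317,157), salt (354,143), tray (368,185), square dish (312,221), round dish (241,259), jam jar (233,197). The side view shows the same things at mill (265,190), jars (384,225) and (281,170), salt (293,150), tray (330,175), square (322,218) and round (305,274). The wrist view shows mostly hob and mug. I'll enlarge both fixed views for precise pixels.

```bash
python3 - <<'E'
import cv2
a=cv2.imread('pics/scene0.png')[125:290,205:415]; b=cv2.imread('pics/side0.png')[130:295,220:410]
for n,im,x0,y0,s in(('sc',a,205,125,3.6),('si',b,220,130,3.6)):
    im=cv2.resize(im,None,fx=s,fy=s,interpolation=cv2.INTER_CUBIC)
    for k in range(0,400,20):
        x=int((k+(-x0)%20)*s); 
        cv2.line(im,(x,0),(x,6),(0,0,255),1); cv2.putText(im,str(x0+k+(-x0)%20),(x+2,10),0,.35,(0,0,255),1)
        y=int((k+(-y0)%20)*s)
        cv2.line(im,(0,y),(6,y),(0,0,255),1); cv2.putText(im,str(y0+k+(-y0)%20),(8,y+4),0,.35,(0,0,255),1)
    cv2.imwrite(f'pics/{n}1.png',im); print(im.shape)
E
```

```text
(594, 756, 3)
(594, 684, 3)
```

View pics/sc1.png

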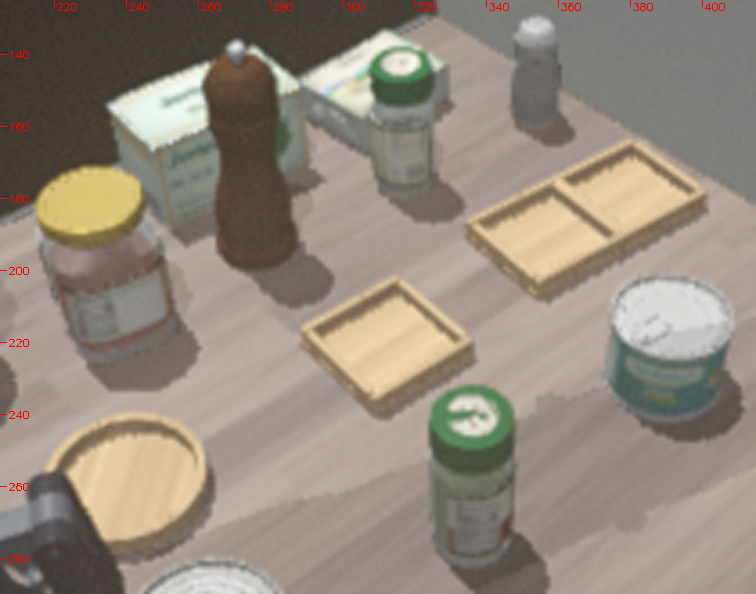

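View pics/si1.png

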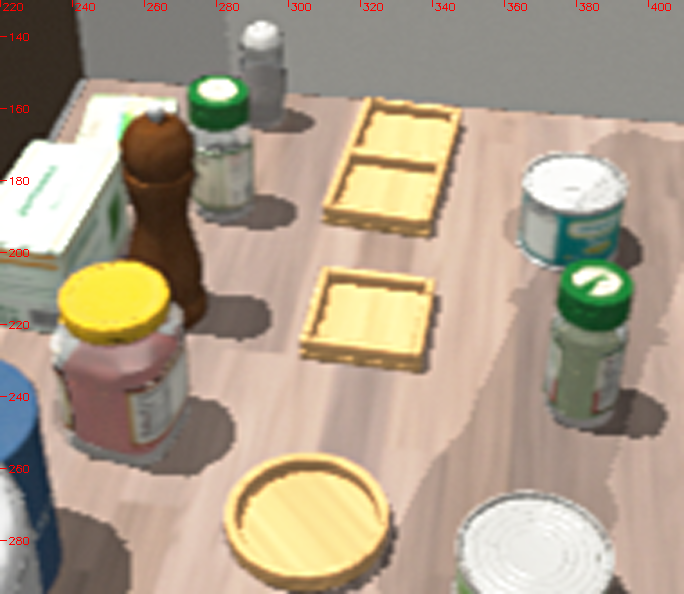

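The enlarged views give clear features in crop pixels: the mill's knob, the cap tops, the tray and dish rim corners, and the round rim. Triangulating now.

```bash
cat > tri.py <<'E'
from h import *
def ray(i,p):
    d=np.linalg.inv(i['camera_matrix'])@[p[0],p[1],1.]; d=d*[1,-1,-1]
    return i['xyz'],R.from_rotvec(i['attitude']).apply(d/np.linalg.norm(d))
def tri(rs):
    A=sum(np.eye(3)-np.outer(d,d) for o,d in rs); b=sum((np.eye(3)-np.outer(d,d))@o for o,d in rs)
    x=np.linalg.solve(A,b); return x,max(np.linalg.norm(np.cross(x-o,d)) for o,d in rs)
def onz(r,z): o,d=r; return o+d*(z-o[2])/d[2]
def proj(i,X):
    c=R.from_rotvec(i['attitude']).inv().apply(np.asarray(X,float)-i['xyz'])*[1,-1,-1]
    q=i['camera_matrix']@c; return q[:2]/q[2]
E
python3 - <<'E'
from tri import *
S,D=camera_info('scene'),camera_info('side')
P=dict(mill=[(236,46),(155,115)],jarA=[(472,414),(597,283)],jarB=[(402,65),(219,90)],salt=[(537,30),(263,33)],round=[(130,480),(308,517)],
tA=[(632,143),(368,98)],tB=[(706,193),(461,112)],tC=[(541,290),(433,226)],tD=[(467,228),(324,212)],
sA=[(398,281),(325,268)],sB=[(473,344),(436,279)],sC=[(380,405),(424,360)],sD=[(303,333),(302,345)],jam=[(90,205),(114,290)],canR=[(671,318),(574,186)])
for k,(a,b) in P.items():
    ra=ray(S,(a[0]/3.6+205,a[1]/3.6+125)); rb=ray(D,(b[0]/3.6+220,b[1]/3.6+130))
    x,e=tri([ra,rb]); print(k,x.round(1),round(e,1), 'z18:',onz(ra,18)[:2].round(),onz(rb,18)[:2].round() if k[0] in 'rst' else '')
E
```

```text
mill [624.6 199.4 163.9] 3.9 z18: [825.  77.] 
jarA [339.1 259.4 104.7] 1.4 z18: [395. 206.] 
jarB [610.6  74.8 104.5] 0.2 z18: [710.  -8.] 
salt [601.3 -50.7  83.6] 0.3 z18: [ 673. -126.] [ 624. -166.]
round [497.4 386.5  10. ] 0.4 z18: [491. 389.] [496. 394.]
tA [516.7 -72.8  14.9] 1.0 z18: [513. -68.] [517. -70.]
tB [438.1 -65.3  15.1] 1.0 z18: [437. -64.] [438. -59.]
tC [448.2  93.5  12.4] 0.7 z18: [445.  97.] [448. 102.]
tD [531.8  84.2   9.3] 0.2 z18: [525.  91.] [530.  96.]
sA [519.9 159.   14. ] 0.7 z18: [516. 162.] [520. 163.]
sB [439.9 163.6  16.9] 0.7 z18: [438. 165.] [440. 164.]
sC [442.2 240.2  10.9] 1.3 z18: [438. 243.] [441. 250.]
sD [524.9 237.   10.5] 0.9 z18: [520. 240.] [523. 246.]
jam [622.5 317.8 109. ] 2.4 z18: [726. 275.] 
canR [347.8  83.5  52.7] 1.0 z18: [369.  53.]
```

Heights agree with the text: rims about 14 mm, caps 104.6 mm, knob about 164 mm, salt 84 mm. The tray is near (483,12), yaw about -0.08; the square dish is at (481,200) and the round dish at (497,388). Next I align the tool's y with world y and hover over the front jar.

The manual's scale: shifts go in shares of 62.5 mm and turns go in units of 0.25 rad. Converting my numbers, -30 mm is -0.48, -12 mm is -0.192, -0.146 rad is -0.584.

>>> drive_effector:
  offsets:
    - {"pos": [0, 0, -0.64]}
    - {"pos": [0, 0, -0.48], "r": [0, 0, -0.584]}
    - {"r": [0, 0, -0.584]}
    - {"r": [0, 0, -0.58]}
    - {"pos": [-0.192, -0.72, 0]}
    - {"pos": [-0.192, -0.8, 0]}
    - {"pos": [-0.192, -0.8, 0]}
    - {"pos": [-0.192, -0.8, 0]}
    - {"pos": [-0.192, -0.8, 0]}
    - {"pos": [-0.192, -0.64, 0]}
    - {"pos": [0, -0.16, 0]}
    - {}

```text
clock: 1.65
tcp_pos: [336.3, 271.3, 301.4]
ee_rot: [0.001, 3.142, 0.001]
contact_force: [0.0, 0.2, -0.2]
gripper_width: 85.5
grip_force: 0.0
```

```bash
python3 - <<'E'
from tri import *
i,im=snap('wrist','w1'); s=robot.get_state(); print(s['tcp_pos'],s['ee_rot'],i)
for k,X in dict(jarA=(339,259.4,106),jarB=(610.6,74.8,106),mill=(624.6,199.4,166),salt=(601.3,-50.7,86),tB=(438,-65,18),tC=(448,94,18),sB=(440,163,18),sC=(441,241,18),round=(497,388,18),jam=(622,318,110),can=(348,83.5,53)).items(): print(k,proj(i,X).round())
E
```

```text
[336.09051348 272.1825227  301.35844217] [ 1.44384182e-03 -3.14156107e+00 -8.17665628e-04] {'camera_matrix': array([[282.97570024,   0.        , 317.90226411],
       [  0.        , 282.97570024, 204.74390299],
       [  0.        ,   0.        ,   1.        ]]), 'xyz': array([253.61327816, 271.57502156, 444.07617943]), 'attitude': array([-0.25364345, -0.25551784,  1.55521374])}
jarA [308. 183.]
jarB [189. 355.]
mill [264. 400.]
salt [115. 340.]
tB [112. 229.]
tC [210. 234.]
sB [251. 230.]
sC [299. 230.]
round [386. 260.]
jam [348. 363.]
can [185. 180.]
```

View pics/w1.png

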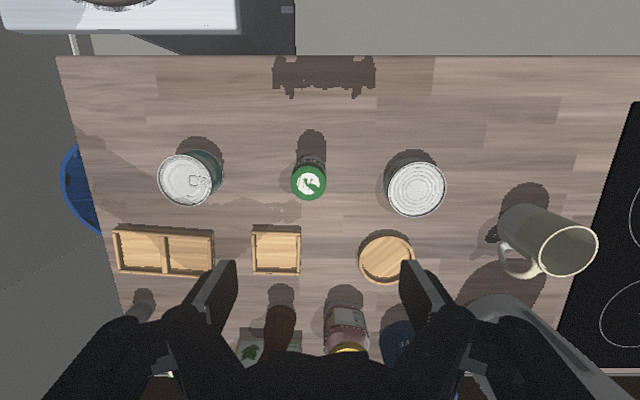

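The wrist view confirms the estimates to within 1–3 px: cap at (308,182), tray corners (112,226) to (215,275), square dish (251–300, 226–274), round rim centre about (387,259). I refine the stand positions with these and descend on the jar.

```bash
python3 - <<'E'
from tri import *
i=camera_info('wrist')
for n,ps,z in(('tray',[(112,226),(215,230),(215,275),(117,273)],18),('sq',[(251,225),(300,226),(300,273),(252,274)],18),('round',[(387,259)],18),('jarA',[(308,182)],106)):
    X=np.array([onz(ray(i,p),z) for p in ps]); print(n,X[:,:2].round(),X.mean(0).round(1))
print(robot.get_state()['tcp_pos'])
E
```

```text
tray [[433. -62.]
 [440. 105.]
 [525.  95.]
 [521. -74.]] [480.1  16.   18. ]
sq [[432. 164.]
 [433. 244.]
 [521. 242.]
 [523. 159.]] [477.3 202.4  18. ]
round [[494. 391.]] [493.8 390.5  18. ]
jarA [[338. 261.]] [337.7 260.7 106. ]
[336.09051348 272.1825227  301.35844217]
```

>>> drive_effector:
  offsets:
    - {"pos": [-0.048, -0.192, 0.64]}
    - {"pos": [0, 0, 0.96]}
    - {"pos": [0, 0, 0.96]}
    - {"pos": [0, 0, 0.8]}
    - {"pos": [0, 0, 0.48]}
    - {}
    - {}

```text
clock: 2.58
tcp_pos: [339.7, 260.6, 62.0]
ee_rot: [-0.002, 3.141, 0.001]
contact_force: [0.0, -0.3, -0.4]
gripper_width: 85.4
grip_force: 0.0
```

In the tool's units: 1 mm is 0.016.

>>> drive_effector:
  offsets:
    - {"pos": [0, 0, 0.016]}
    - {}
    - {}
    - {}
    - {}
    - {}
    - {}
    - {}
  aperture: 30
  force: 40

```text
clock: 3.58
tcp_pos: [340.0, 259.6, 61.2]
ee_rot: [0.0, 3.14, 0.002]
contact_force: [-1.6, -0.9, 9.5]
gripper_width: 44.5
grip_force: 39.4
```

In the tool's units: -26 mm is -0.416, -38 mm is -0.608.

>>> drive_effector:
  offsets:
    - {"pos": [0, 0, -0.32]}
    - {"pos": [0, 0, -0.56]}
    - {"pos": [0, 0, -0.4]}
    - {"pos": [-0.32, -0.48, 0]}
    - {"pos": [-0.416, -0.576, 0]}
    - {"pos": [-0.416, -0.608, 0]}
    - {"pos": [-0.416, -0.608, 0]}
    - {"pos": [-0.416, -0.576, 0]}
    - {"pos": [-0.32, -0.432, 0]}
    - {}
    - {}

```text
clock: 4.95
tcp_pos: [483.0, 54.7, 140.3]
ee_rot: [0.0, -3.141, -0.001]
contact_force: [-0.1, 0.4, -0.8]
gripper_width: 44.0
grip_force: 41.4
```

```bash
python3 - <<'E'
from tri import *
i,im=snap('wrist','w2'); cv2.imwrite('pics/w2.png',im[:,:,::-1]); s=robot.get_state(); print(s['tcp_pos'],s['gripper_width'])
for k,X in dict(tB=(436,-64,18),tC=(444,98,18),tA=(519,-73,18),tD=(528,89,18),c1=(484,54,6),c2=(480,-26,6)).items(): print(k,proj(i,X).round())
E
```

```text
[482.82969849  55.15259016 140.32527696] 44.09618669647026
tB [189. 150.]
tC [363. 159.]
tA [192. 232.]
tD [351. 240.]
c1 [317. 196.]
c2 [238. 192.]
```

View pics/w2.png

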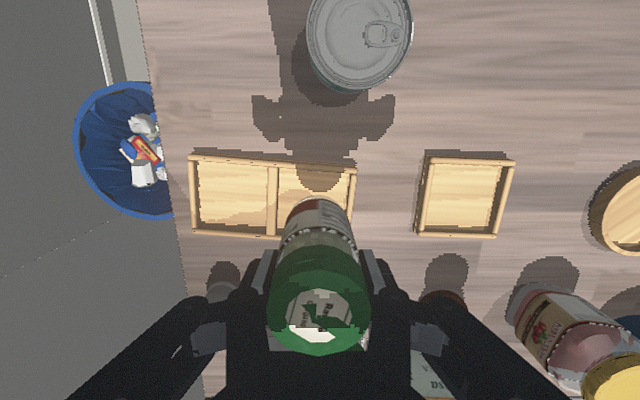

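The jar is held straight. Tray corners at (189,153), (357,167), (191,236); cross wall at about x = 274 (165–237); square dish at (426,150), (516,158), (495,238), (416,237). Recomputing the compartment centres.

```bash
python3 - <<'E'
from tri import *
i=camera_info('wrist')
for n,ps,z in(('tray',[(189,153),(357,167),(191,236),(267,163),(280,163),(272,237),(283,237)],18),('sq',[(426,150),(516,158),(495,238),(416,237)],18)):
    X=np.array([onz(ray(i,p),z) for p in ps]); print(n,X[:,:2].round(),X.mean(0).round(1))
E
```

```text
tray [[439. -64.]
 [452.  93.]
 [523. -74.]
 [448.   8.]
 [448.  20.]
 [524.   9.]
 [524.  20.]] [479.6   1.5  18. ]
sq [[436. 156.]
 [443. 241.]
 [525. 238.]
 [524. 157.]] [481.9 198.   18. ]
```

In the tool's units: -3 mm is -0.048, 30 mm is 0.48.

>>> drive_effector:
  offsets:
    - {"pos": [-0.048, -0.032, 0.48]}
    - {"pos": [0, 0, 0.4]}
    - {"pos": [0, 0, 0.192]}
    - {"pos": [0, 0, 0.08]}
    - {}
    - {}

```text
clock: 5.75
tcp_pos: [487.0, 52.5, 69.0]
ee_rot: [-0.0, 3.14, 0.001]
contact_force: [-0.9, 0.3, -0.4]
gripper_width: 44.2
grip_force: 41.4
```

>>> drive_effector:
  offsets:
    - {"pos": [0, 0, 0.032]}
    - {"pos": [0, 0, 0.016]}
    - {}

```text
clock: 6.12
tcp_pos: [487.6, 52.4, 67.3]
ee_rot: [0.001, 3.139, 0.001]
contact_force: [-6.0, -1.6, 23.4]
gripper_width: 44.1
grip_force: 43.1
```

>>> drive_effector:
  offsets:
    - {}
    - {}
    - {}
    - {}
    - {"pos": [0, 0, -0.32]}
    - {"pos": [0, 0, -0.64]}
    - {"pos": [0, 0, -0.8]}
    - {"pos": [0, 0, -0.8]}
  aperture: 62

```text
clock: 7.12
tcp_pos: [486.1, 52.3, 226.7]
ee_rot: [0.0, -3.141, 0.0]
contact_force: [0.9, -0.4, -0.7]
gripper_width: 61.9
grip_force: 0.0
```

>>> drive_effector:
  offsets:
    - {"pos": [-0.48, 0.08, 0]}
    - {"pos": [-0.64, 0.128, 0]}
    - {"pos": [-0.64, 0.128, 0]}
    - {"pos": [-0.224, 0.032, 0.32]}
    - {"pos": [0, 0, 0.64]}
    - {}
  aperture: 80

```text
clock: 7.88
tcp_pos: [608.2, 75.1, 162.3]
ee_rot: [0.0, -3.135, 0.002]
contact_force: [0.3, -0.0, 0.1]
gripper_width: 79.8
grip_force: 0.0
```

```bash
python3 - <<'E'
from tri import *
i,im=snap('wrist','w3'); s=robot.get_state(); print(s['tcp_pos'])
print(proj(i,(610.6,74.8,106)), proj(i,(601.3,-50.7,90)),proj(i,(624.6,199.4,166)),proj(i,(624.6,199.4,141)))
E
```

```text
[609.49993836  75.19873609 164.51686622]
[317.033132   227.74476116] [161.46725335 209.25796656] [532.74466733 290.87446553] [505.47396979 268.10098358]
```

View pics/w3.png

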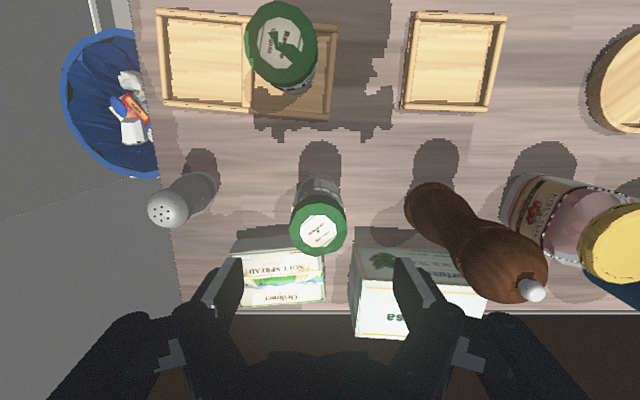

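Jar B's cap is at (319,231), predicted (317,228). The salt cap is at (168,211) and the mill knob at (533,290), both as predicted. Jar 1 stands inside its compartment. I check the boxes' clearance for the fingers.

```bash
python3 - <<'E'
from tri import *
i=camera_info('wrist')
for p,z in(((319,231),106),((168,211),88),((355,247),0),((490,258),0),((356,280),80),((356,280),60),((230,250),0),((325,250),0),((325,260),40),((533,292),168),((283,44),106)): print(p,z,onz(ray(i,p),z).round(1))
E
```

```text
(319, 231) 106 [615.7  76.5 106. ]
(168, 211) 88 [605.8 -47.8  88. ]
(355, 247) 0 [683.3 120.3   0. ]
(490, 258) 0 [698.1 285.9   0. ]
(356, 280) 80 [676.7 111.   80. ]
(356, 280) 60 [689.8 114.2  60. ]
(230, 250) 0 [687.3 -30.7   0. ]
(325, 250) 0 [687.3  84.2   0. ]
(325, 260) 40 [678.3  83.2  40. ]
(533, 292) 168 [626.9 200.1 168. ]
(283, 44) 106 [487.4  53.5 106. ]
```

In the tool's units: 40 mm is 0.64, 30 mm is 0.48.

>>> drive_effector:
  offsets:
    - {"pos": [-0.048, 0, 0.48]}
    - {"pos": [0, 0, 0.64]}
    - {"pos": [0, 0, 0.4]}
    - {"pos": [0, 0, 0.128]}
    - {}
    - {}

```text
clock: 8.68
tcp_pos: [614.6, 75.5, 64.0]
ee_rot: [-0.0, 3.139, 0.001]
contact_force: [-0.1, -0.4, 0.4]
gripper_width: 79.8
grip_force: 0.0
```

>>> drive_effector:
  offsets:
    - {}
    - {}
    - {}
    - {}
    - {}
    - {}
    - {}
    - {}
  aperture: 30
  force: 40

```text
clock: 9.68
tcp_pos: [614.0, 75.4, 63.1]
ee_rot: [-0.0, 3.14, 0.0]
contact_force: [-0.8, -1.3, 5.2]
gripper_width: 44.4
grip_force: 40.4
```

In the tool's units: -13 mm is -0.208, -60 mm is -0.96.

>>> drive_effector:
  offsets:
    - {"pos": [0, 0, -0.32]}
    - {"pos": [0, 0, -0.8]}
    - {"pos": [0, 0, -0.96]}
    - {"pos": [0.32, -0.256, 0]}
    - {"pos": [0.512, -0.4, 0]}
    - {"pos": [0.528, -0.4, 0]}
    - {"pos": [0.48, -0.368, 0]}
    - {"pos": [0.288, -0.208, 0]}
    - {"pos": [0, 0, 0.16]}
    - {}
    - {}

```text
clock: 11.05
tcp_pos: [481.1, -26.0, 182.1]
ee_rot: [0.002, -3.141, -0.0]
contact_force: [0.1, -0.3, -1.5]
gripper_width: 44.4
grip_force: 41.4
```

>>> drive_effector:
  offsets:
    - {"pos": [0, 0, 0.56]}
    - {"pos": [0, 0, 0.64]}
    - {"pos": [0, 0, 0.4]}
    - {"pos": [0, 0, 0.16]}
    - {"pos": [0, 0, 0.032]}
    - {"pos": [0, 0, 0.016]}
    - {}
    - {}

```text
clock: 12.05
tcp_pos: [480.9, -26.6, 69.9]
ee_rot: [-0.0, 3.14, 0.0]
contact_force: [0.6, 0.1, -1.3]
gripper_width: 44.2
grip_force: 41.3
```

In the tool's units: 1 mm is 0.016.

>>> drive_effector:
  offsets:
    - {"pos": [0, 0, 0.016]}
    - {"pos": [0, 0, 0.016]}
    - {}

```text
clock: 12.42
tcp_pos: [481.2, -26.7, 69.0]
ee_rot: [0.0, 3.14, 0.001]
contact_force: [-5.8, -0.2, 23.7]
gripper_width: 44.4
grip_force: 43.4
```

In the tool's units: -50 mm is -0.8, -40 mm is -0.64.

>>> drive_effector:
  offsets:
    - {}
    - {}
    - {}
    - {}
    - {"pos": [0, 0, -0.32]}
    - {"pos": [0, 0, -0.64]}
    - {"pos": [0, 0, -0.8]}
    - {"pos": [-0.448, -0.08, 0]}
    - {"pos": [-0.64, -0.128, 0]}
    - {"pos": [-0.608, -0.112, 0]}
    - {"pos": [-0.272, -0.048, 0]}
    - {}
  aperture: 62

```text
clock: 13.92
tcp_pos: [604.1, -49.9, 176.7]
ee_rot: [-0.0, -3.141, 0.001]
contact_force: [-0.4, -0.1, -0.4]
gripper_width: 61.7
grip_force: 0.0
```

>>> drive_effector:
  offsets:
    - {"pos": [0, 0, 0.32]}
    - {}
    - {}
  aperture: 78

```text
clock: 14.3
tcp_pos: [603.1, -49.5, 157.9]
ee_rot: [-0.0, 3.142, 0.0]
contact_force: [0.1, -0.6, 0.4]
gripper_width: 78.2
grip_force: 0.0
```

```bash
python3 - <<'E'
from tri import *
i,im=snap('wrist','w4'); s=robot.get_state(); print(s['tcp_pos'])
print(proj(i,(603,-49.5,88)))
E
```

```text
[603.4984281  -49.5298294  158.10655439]
[317.33720915 217.75894858]
```

View pics/w4.png

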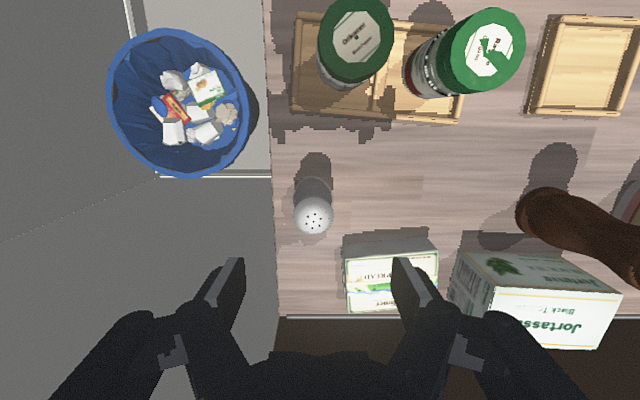

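The salt cap is at (313,218), within 2 mm of the prediction. Both jars stand in their compartments. Descending on the salt.

>>> drive_effector:
  offsets:
    - {"pos": [-0.016, -0.032, 0.56]}
    - {"pos": [0, 0, 0.64]}
    - {"pos": [0, 0, 0.448]}
    - {"pos": [0, 0, 0.176]}
    - {}
    - {}
  aperture: 70

```text
clock: 15.1
tcp_pos: [605.5, -51.7, 44.7]
ee_rot: [-0.0, 3.139, 0.0]
contact_force: [0.4, 0.4, 0.6]
gripper_width: 70.0
grip_force: 0.0
```

>>> drive_effector:
  offsets:
    - {}
    - {}
    - {}
    - {}
    - {}
    - {}
    - {}
    - {}
  aperture: 30
  force: 40

```text
clock: 16.1
tcp_pos: [605.2, -51.8, 44.3]
ee_rot: [0.0, 3.14, -0.0]
contact_force: [-0.7, -0.3, 6.7]
gripper_width: 35.5
grip_force: 38.0
```

Width 35.5 is the cap rather than the 44 mm body, so I regrip lower.

In the tool's units: 6 mm is 0.096.

>>> drive_effector:
  offsets:
    - {}
    - {}
    - {}
    - {"pos": [0, 0, 0.096]}
    - {"pos": [0, 0, 0.096]}
    - {}
    - {}
  aperture: 70

```text
clock: 16.98
tcp_pos: [604.5, -51.7, 31.2]
ee_rot: [0.0, -3.141, -0.0]
contact_force: [1.0, 0.6, 0.5]
gripper_width: 70.0
grip_force: 0.0
```

>>> drive_effector:
  offsets:
    - {}
    - {}
    - {}
    - {}
    - {}
    - {}
    - {}
    - {}
  aperture: 30
  force: 40

```text
clock: 17.98
tcp_pos: [604.7, -51.7, 31.9]
ee_rot: [0.0, 3.141, 0.0]
contact_force: [-0.5, 0.6, 5.6]
gripper_width: 38.4
grip_force: 39.6
```

```bash
python3 - <<'E'
from h import *
i,im=snap('side','s2'); im=im[100:200,230:380]; cv2.imwrite('pics/s2c.png',cv2.resize(im[:,:,::-1],None,fx=4,fy=4))
E
```

```text
(no output)
```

View pics/s2c.png

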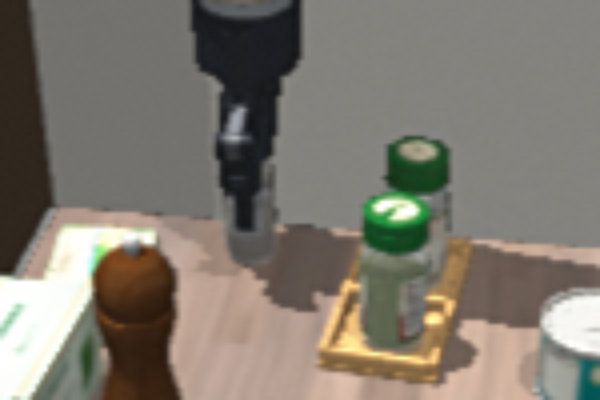

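The salt is upright between the fingers and its body simply tapers, so this grip is sound. Lift and carry it over to the square dish.

In the tool's units: -45 mm is -0.72, 45 mm is 0.72.

>>> drive_effector:
  offsets:
    - {"pos": [0, 0, -0.24]}
    - {"pos": [0, 0, -0.56]}
    - {"pos": [0, 0, -0.72]}
    - {"pos": [0, 0, -0.56]}
    - {"pos": [0.288, 0.576, 0]}
    - {"pos": [0.352, 0.72, 0]}
    - {"pos": [0.352, 0.72, 0]}
    - {"pos": [0.352, 0.72, 0]}
    - {"pos": [0.352, 0.72, 0]}
    - {"pos": [0.288, 0.576, 0]}
    - {}
    - {}

```text
clock: 19.52
tcp_pos: [480.8, 199.9, 161.9]
ee_rot: [-0.0, 3.141, -0.0]
contact_force: [0.2, 0.3, -0.7]
gripper_width: 38.5
grip_force: 40.1
```

In the tool's units: 40 mm is 0.64, 28 mm is 0.448.

>>> drive_effector:
  offsets:
    - {"pos": [0, 0, 0.64]}
    - {"pos": [0, 0, 0.64]}
    - {"pos": [0, 0, 0.448]}
    - {"pos": [0, 0, 0.176]}
    - {"pos": [0, 0, 0.032]}
    - {"pos": [0, 0, 0.016]}
    - {"pos": [0, 0, 0.016]}
    - {}

```text
clock: 20.52
tcp_pos: [480.8, 200.6, 38.9]
ee_rot: [-0.0, 3.141, 0.001]
contact_force: [0.5, 0.9, -0.8]
gripper_width: 38.3
grip_force: 40.1
```

>>> drive_effector:
  offsets:
    - {"pos": [0, 0, 0.016]}
    - {}

```text
clock: 20.78
tcp_pos: [480.8, 200.6, 37.9]
ee_rot: [-0.0, 3.141, 0.001]
contact_force: [-1.4, -0.6, 6.2]
gripper_width: 38.8
grip_force: 41.0
```

>>> drive_effector:
  offsets:
    - {}
    - {}
    - {}
    - {}
    - {"pos": [0, 0, -0.24]}
    - {"pos": [0, 0, -0.72]}
    - {"pos": [0, 0, -0.88]}
    - {"pos": [0, 0, -0.88]}
    - {"pos": [0, 0, -0.48]}
    - {}
  aperture: 66

```text
clock: 22.02
tcp_pos: [481.8, 200.9, 240.8]
ee_rot: [0.0, 3.136, 0.005]
contact_force: [-0.4, 0.7, 0.1]
gripper_width: 66.0
grip_force: 0.0
```

>>> drive_effector:
  offsets:
    - {"pos": [-0.32, 0, 0]}
    - {"pos": [-0.56, 0, 0]}
    - {"pos": [-0.64, 0, 0]}
    - {"pos": [-0.56, 0, 0]}
    - {"pos": [-0.24, 0, 0]}
    - {}
    - {}
  aperture: 85

```text
clock: 22.9
tcp_pos: [624.4, 200.4, 236.8]
ee_rot: [0.001, -3.14, 0.0]
contact_force: [0.7, 0.6, 0.0]
gripper_width: 84.8
grip_force: 0.0
```

```bash
python3 - <<'E'
from tri import *
i,im=snap('wrist','w5'); s=robot.get_state(); print(s['tcp_pos'])
print(proj(i,(626,200,168)))
E
```

```text
[624.44570086 200.51270973 237.14472146]
[316.8682428  220.36209222]
```

View pics/w5.png

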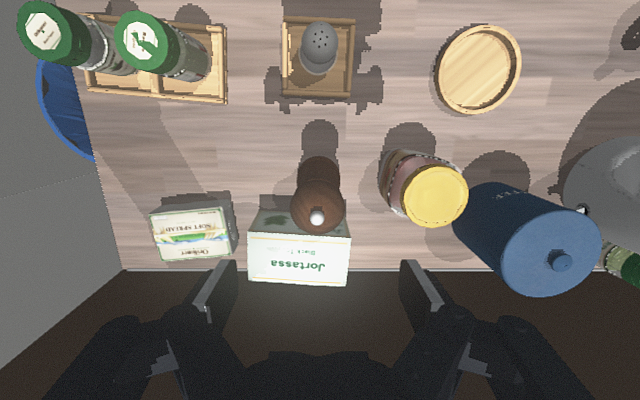

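The mill knob is at (317,217), so the mill is at x ≈ 624, directly below the tool. The salt stands in its dish at (319,45), and the round dish rim is centred near (479,69). Descending on the mill's head.

```bash
python3 - <<'E'
from tri import *
i=camera_info('wrist'); print(onz(ray(i,(479,69)),16),onz(ray(i,(317,217)),169))
E
```

```text
[496.41807227 389.31562565  16.        ] [622.87909645 200.25867134 169.        ]
```

>>> drive_effector:
  offsets:
    - {"pos": [0, 0, 0.64]}
    - {"pos": [0, 0, 0.64]}
    - {"pos": [0, 0, 0.4]}
    - {"pos": [0, 0, 0.16]}
    - {}
    - {}

```text
clock: 23.7
tcp_pos: [626.2, 200.7, 123.7]
ee_rot: [-0.0, 3.14, 0.001]
contact_force: [0.5, -0.2, 0.6]
gripper_width: 85.2
grip_force: 0.0
```

>>> drive_effector:
  offsets:
    - {}
    - {}
    - {}
    - {}
    - {}
    - {}
    - {}
    - {}
  aperture: 30
  force: 50

```text
clock: 24.7
tcp_pos: [626.3, 200.8, 123.4]
ee_rot: [-0.0, 3.14, 0.002]
contact_force: [0.4, -0.2, 5.5]
gripper_width: 45.2
grip_force: 51.0
```

Width 45 against a 49 mm head means the pads sit above the ball's equator, as happened with the salt. There's 26 mm of palm clearance, so I regrip about 8 mm lower.

>>> drive_effector:
  offsets:
    - {}
    - {}
    - {}
    - {"pos": [0.032, 0, 0.064]}
    - {"pos": [0, 0, 0.064]}
    - {}
    - {}
  aperture: 75

```text
clock: 25.58
tcp_pos: [623.5, 200.4, 114.3]
ee_rot: [0.0, -3.142, 0.0]
contact_force: [0.3, -0.3, 0.4]
gripper_width: 75.0
grip_force: 0.0
```

>>> drive_effector:
  offsets:
    - {}
    - {}
    - {}
    - {}
    - {}
    - {}
    - {}
    - {}
  aperture: 30
  force: 50

```text
clock: 26.58
tcp_pos: [623.9, 200.6, 114.8]
ee_rot: [-0.0, 3.141, 0.001]
contact_force: [-1.0, 0.9, 5.1]
gripper_width: 46.1
grip_force: 51.5
```

In the tool's units: -20 mm is -0.32, -10 mm is -0.16.

>>> drive_effector:
  offsets:
    - {"pos": [0, 0, -0.08]}
    - {"pos": [0, 0, -0.16]}
    - {"pos": [0, 0, -0.32]}
    - {"pos": [0, 0, -0.32]}
    - {}
    - {}
  force: 70

```text
clock: 27.32
tcp_pos: [623.0, 200.2, 168.7]
ee_rot: [0.0, -3.141, 0.0]
contact_force: [0.1, 0.3, -2.3]
gripper_width: 45.3
grip_force: 71.7
```

```bash
python3 - <<'E'
from h import *
_,im=snap('side','s3'); a=im[90:260,200:400]
_,im=snap('scene','c3'); b=im[90:260,200:400]
cv2.imwrite('pics/c3c.png',cv2.resize(np.vstack([a,b])[:,:,::-1] if 0 else np.hstack([a,b])[:,:,::-1],None,fx=2,fy=2))
E
```

```text
(no output)
```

View pics/c3c.png

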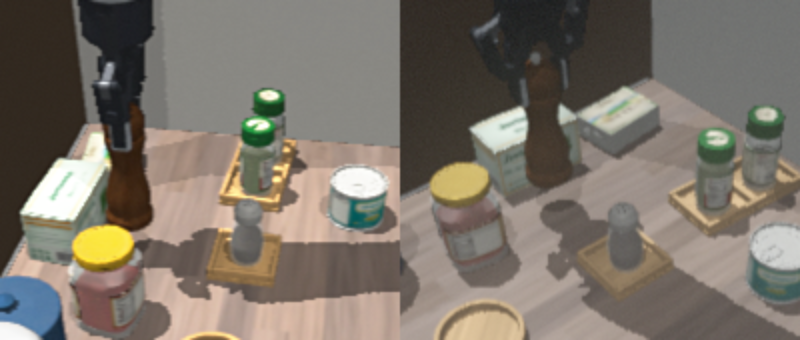

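The mill hangs upright with its foot clear of the worktop. The salt now stands in the straight sideways route, so I lift above the jam jar and go straight across.

In the tool's units: 18 mm is 0.288, -35 mm is -0.56.

>>> drive_effector:
  offsets:
    - {"pos": [0, 0, -0.4]}
    - {"pos": [0, 0, -0.56]}
    - {"pos": [0, 0, -0.24]}
    - {"pos": [0.192, 0.288, 0]}
    - {"pos": [0.32, 0.48, 0]}
    - {"pos": [0.336, 0.496, 0]}
    - {"pos": [0.336, 0.496, 0]}
    - {"pos": [0.336, 0.496, 0]}
    - {"pos": [0.32, 0.48, 0]}
    - {"pos": [0.192, 0.288, 0]}
    - {}
    - {}

```text
clock: 28.92
tcp_pos: [497.0, 388.1, 243.9]
ee_rot: [0.002, 3.141, -0.002]
contact_force: [1.0, -0.9, -1.7]
gripper_width: 45.8
grip_force: 71.9
```

>>> drive_effector:
  offsets:
    - {"pos": [0, 0, 0.32]}
    - {"pos": [0, 0, 0.64]}
    - {"pos": [0, 0, 0.48]}
    - {"pos": [0, 0, 0.256]}
    - {"pos": [0, 0, 0.08]}
    - {}
    - {}

```text
clock: 29.8
tcp_pos: [497.1, 389.8, 134.5]
ee_rot: [0.0, 3.14, 0.002]
contact_force: [0.3, 0.0, -1.9]
gripper_width: 45.3
grip_force: 71.9
```

In the tool's units: 5 mm is 0.08, 4 mm is 0.064.

>>> drive_effector:
  offsets:
    - {"pos": [0, 0, 0.08]}
    - {"pos": [0, 0, 0.064]}
    - {"pos": [0, 0, 0.032]}
    - {}
    - {}

```text
clock: 30.42
tcp_pos: [496.5, 389.4, 122.4]
ee_rot: [-0.0, 3.141, 0.0]
contact_force: [-0.8, -0.4, -1.7]
gripper_width: 45.5
grip_force: 71.9
```

>>> drive_effector:
  offsets:
    - {"pos": [0, 0, 0.016]}
    - {"pos": [0, 0, 0.016]}
    - {}

```text
clock: 30.8
tcp_pos: [497.0, 389.4, 121.1]
ee_rot: [0.0, 3.141, 0.001]
contact_force: [-0.6, -0.8, 5.4]
gripper_width: 45.8
grip_force: 72.5
```

Touchdown. Release, rise and check.

In the tool's units: -50 mm is -0.8, -40 mm is -0.64.

>>> drive_effector:
  offsets:
    - {}
    - {}
    - {}
    - {}
    - {}
    - {"pos": [0, 0, -0.24]}
    - {"pos": [0, 0, -0.64]}
    - {"pos": [0, 0, -0.8]}
    - {"pos": [0, 0, -0.8]}
    - {"pos": [0.48, 0, 0]}
    - {"pos": [0.32, 0, 0]}
    - {}
  aperture: 80

```text
clock: 32.3
tcp_pos: [445.3, 389.9, 276.7]
ee_rot: [-0.003, 3.141, 0.002]
contact_force: [0.7, 0.2, 0.2]
gripper_width: 79.9
grip_force: 0.0
```

```bash
python3 - <<'E'
from tri import *
a=snap('side','s4')[1][120:300,200:410]; i,b=snap('scene','c4'); b=b[120:300,200:410]
cv2.imwrite('pics/c4c.png',cv2.resize(np.hstack([a,b])[:,:,::-1],None,fx=1.9,fy=1.9))
j=camera_info('side')
for n,X in dict(mill=(496,389,176),foot=(496,389,6),salt=(481,200,96),jam=(622.5,317.8,110)).items():
    p,q=proj(j,X),proj(i,X); print(n,((p-[200,120])*1.9).round(),((q-[200,120])*1.9+[399,0]).round())
s=robot.get_state(); print(s['clock'],s['tcp_pos'],s['gripper_width'])
E
```

```text
mill [200. 179.] [447. 156.]
foot [201. 296.] [476. 267.]
salt [236. 133.] [611. 139.]
jam [ 99. 173.] [456. 115.]
32.4 [447.0782738  389.26574797 276.14395969] 80.43035062060895
```

View pics/c4c.png

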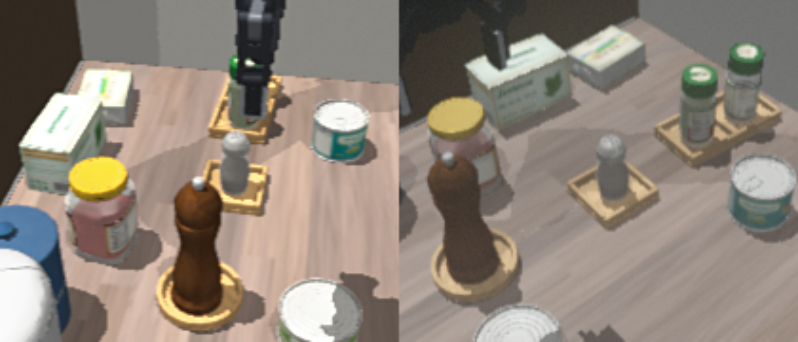

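Every item stands upright inside its stand. The mill knob at (199,182)/(447,156), the salt cap and the jam lid all match their predicted pixels, and the gripper is clear. Handing in.

```bash
python3 -c "
from station import robot, read_camera, camera_info
print(robot.finish_job())"
```

```text
the job is handed in; nothing more can be done
None
```

I put the mill, the salt and both spice jars upright in their stands and let them go, with the jam jar left where it was, and handed the job in at about 32 s; no verdict was returned.

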